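Call out the next weighing at the lab bench

ROBOT

A 7-joint arm with a two-finger parallel gripper is mounted at the origin on the work surface. World frame = base frame: x ahead of the robot, y to its left, z up, the work surface at z = 0. Lengths are in m, angles in degrees, forces in N, time in s.
With the tool pointing down it reaches from about 0.425 to 0.875 m from the base axis. Payload 4.7 kg.
Tool frame: the origin (TCP) lies midway between the tips of the shut fingers; the grasp point (between the pads) lies 19 mm behind it; z points along the fingers, y is the direction in which the jaws open and shut (so a half turn about z gives the same grasp; the last joint's range is limited). The gripper opens to 87 mm and grips with 3 to 60 N. Pads are 19 mm wide; open, the fingers measure 117 mm over their backs; the gripper's body (75 mm by 190 mm) begins 51 mm behind the grasp point.
Start: joints at [-63.535, 18.392, -4.016, 83.108, 1.295, 78.541, -3.26], TCP at [0.281, 0.586, 0.191] pointing down, gripper open.
Joint ranges: [-163.93, 163.93], [-17.29, 119.83], [-79.2, 71.16], [3.27, 140.29], [-89.18, 269.18], [5.43, 117.66], [-154.24, 154.24]. Speed limits (degrees/s): [147.25, 147.25, 180, 180, 180, 180, 180].

INTERFACE

Orientations are given as [roll, pitch, yaw] about the fixed x, y, z axes, in that order (R = Rz(yaw) Ry(pitch) Rx(roll)).
In Python, from cell import env gives the robot as it stands. The module is installed in compiled form; this text tells all that it offers.
- The arm moves only by the tool servo_tool, never from a script. Its argument "plan" is a list of rows, each a list of 3 entries, a list of its own where there are three numbers: the opening, from 0 (shut) to 1 (fully open), then the shift along the tool's x, y, z in cm, then the turn, a rotation vector about the tool's x, y, z in degrees. A call has 1 to 20 rows; each row shifts and turns the pose as measured when the row begins, along the tool's axes as they then stand; what a row does not reach is not made up. A row lasts 1/12 s, in which the tool goes at most 41.7 mm and 7.16 degrees, less where a joint would pass 70% of its speed; a pose out of reach is approached as far as the arm can. A call is refused whole if a number of a shift passes 4.17 or a number of a turn 7.16, either way. A call with a gripper value outside its range is refused whole. The fingers move at their own pace and stop on an object; "force" is the grip in N (left out, the last holds). Time passes only in rows, so rows that do not move let the fingers close. It gives the time, the measured TCP pose, the force and the opening at its end, in the units of the state.
- env.get_obs(): the state, without advancing time (a new reading comes with each control period).
- env.read_camera(name): name is "scene" or "top" or "wrist"; returns a dict with "image" (400x640x3 uint8, blue, green, red), "fx", "fy", "cx", "cy" (pixels), "rvec" (rotation vector, rad) and "tvec" (3), from world to camera coordinates, as OpenCV has them; the wrist camera has in their place "T_tool_cam" (4x4, takes a point from camera to tool coordinates, whose origin is the TCP and whose axes are the flange's). Camera axes: x right, y down, z forward; pixel columns grow to the right and rows downward; lengths in m; the calibration is good to about 2 mm. A picture is of the moment at which its call begins: read the wrist's pose just before it. There is no depth.
- env.sign_off(): hands the job in, once; it reports no verdict.
The state is a dict: "time_s": time; "qpos": joint angles; "joint_velocities": joint speeds; "effort": joint torques, N m; "tool_pos": TCP position; "tool_rot": TCP orientation; "force": force on the tool from outside, world axes, zero at the start; "wrist_torque": the same for the moment, N m; "grip_width": finger opening in m.
Only numpy, scipy, OpenCV 4.12 (cv2) and the standard library are available. Lean on these libraries where they do the work, as an engineer would, in place of code of your own. Each camera call takes 0.05 s, during which the arm holds its last target. There are 200 camera calls.

TASK

Show the bench camera which sample is weighed next: point at the smallest of the three white porcelain dishes by holding the fingertips just above its middle for at least two seconds without touching it, then point in the same way at the middle of the balance's round steel pan for at least two seconds. Finally press the long bar key on the front of the balance all the way down to log it, and let it come back up. Touch, lift or shift nothing else, and do not point at, or pass low over the middle of, the two larger dishes, or press the small round key beside the bar key.

Things in the scene. Friction and masses are not known exactly. Their poses are not given: they have to be found in the camera images.
- small_dish: white porcelain evaporating dish (open bowl), loose on the table; 60 mm across the rim, 24 mm high; origin at the centre of its underside. The smallest of the three: the one to point at. Which of the three places it stands in varies.
- small_dish_rim (a point): centre of the mouth of the smallest dish, level with its rim, 24 mm above the table
- middle_dish: white porcelain evaporating dish (open bowl), loose on the table; 80 mm across the rim, 31 mm high; origin at the centre of its underside. Not to be pointed at.
- middle_dish_rim (a point): centre of the mouth of the middle-sized dish, level with its rim
- large_dish: white porcelain evaporating dish (open bowl), loose on the table; 100 mm across the rim, 38 mm high; origin at the centre of its underside. Not to be pointed at.
- large_dish_rim (a point): centre of the mouth of the largest dish, level with its rim
- balance: white precision balance, fixed to the table, 270 mm deep (x), 190 mm wide (y); low front panel (43 mm high) towards the robot with a display and two grey keys, rear part 65 mm high carrying the pan. Origin at the centre of its underside, x from the keys to the pan, y to the robot's left. Position and yaw vary
- pan: round steel weighing pan of the balance, 120 mm across, 5 mm thick, fixed; origin at the centre of its underside, 76 mm above the table, 45 mm behind the balance's centre
- pan_top (a point): centre of the pan's upper face, 81 mm above the table; the highest thing on the balance
- bar_key (a joint): travel of the long bar key: 0 up, 0.005 m fully down; spring-loaded, about 1.4 N to start and 5 N fully down, comes back up when released
- bar_key_top (a point): centre of the top of the long grey bar key, 22 mm (balance x) by 64 mm (balance y), 52 mm above the table and 9 mm proud of the front panel; on the front panel 110 mm in front of the balance's centre and 30 mm to its right (-y)
- round_key (a joint): travel of the small round key, 0 up, 0.005 m fully down; not to be pressed
- round_key_top (a point): centre of the top of the small round grey key, 20 mm across, 52 mm above the table; 90 mm to the left (+y) of the bar key's centre
- weight: knobbed steel calibration weight, 24 mm across, 45 mm high, standing loose; origin under its centre; leave alone
- stopper: dark rubber stopper, 28 mm across, 26 mm high, loose; origin under its centre; leave alone
- spatula: lab spatula, 170 mm long, lying loose on the left; leave alone
- beaker: small glass beaker, 48 mm across, 62 mm high, loose, behind the dishes; origin under its centre; leave alone
- flask: conical glass flask, 72 mm across, 105 mm high, loose, behind the dishes; origin under its centre; leave alone
Things that resemble listed ones, but are neither listed nor needed, are in the scene too. What is shaped like the small_dish but purple is not meant.

How it is judged (in metres and radians):
On the way, in this order (a step that is already met when the one before it is completed fails the run):
1. the fingertips dwell just above the middle of the smallest dish for 2 s (grasp point within 25 mm of the middle, 17 to 80 mm above the rim) (horizontal distance between the grasp point and small_dish_rim below 0.025 m and z of the grasp point in the frame of small_dish_rim between 0.017 and 0.08 m), for 2 s.
2. the fingertips dwell just above the middle of the balance's pan for 2 s (same tolerances) (horizontal distance between the grasp point and pan_top below 0.025 m and z of the grasp point in the frame of pan_top between 0.017 and 0.08 m), for 2 s.
3. the bar key is pressed down at least 4 of its 5 mm (value of joint bar_key above 0.004 m and contact force between balance and the fingers above 0.5 N), for 0.1 s.
At the end, for the whole second after the job is handed in: Both keys are up (within 1 mm), and the three dishes and all bystanders are at rest within 10 mm of where they began (value of joint each of bar_key, round_key below 0.001 m and distance of each of small_dish, middle_dish, large_dish, weight, stopper, spatula, beaker, flask from where it was at the start of the episode below 0.01 m and linear speed of each of small_dish, middle_dish, large_dish below 0.02 m/s); the robot touches nothing.
It fails at once if a dish or the pan is touched ((contact force between small_dish and the fingers above 0.5 N or contact force between small_dish and the arm above 0.5 N) or (contact force between middle_dish and the fingers above 0.5 N or contact force between middle_dish and the arm above 0.5 N) or (contact force between large_dish and the fingers above 0.5 N or contact force between large_dish and the arm above 0.5 N) or (contact force between pan and the fingers above 0.5 N or contact force between pan and the arm above 0.5 N)).
It fails at once if a larger dish is pointed at, or passed low over (grasp point within 25 mm of its middle and less than 80 mm above its rim) ((horizontal distance between the grasp point and middle_dish_rim below 0.025 m and z of the grasp point in the frame of middle_dish_rim below 0.08 m) or (horizontal distance between the grasp point and large_dish_rim below 0.025 m and z of the grasp point in the frame of large_dish_rim below 0.08 m)).
It fails at once if the round key is pressed (value of joint round_key above 0.002 m).
It fails at once if a dish is lifted or shifted (distance of any of small_dish, middle_dish, large_dish from where it was at the start of the episode above 0.01 m).
It fails at once if a bystander is touched or shifted ((contact force between weight and the fingers above 0.5 N or contact force between weight and the arm above 0.5 N) or (contact force between stopper and the fingers above 0.5 N or contact force between stopper and the arm above 0.5 N) or (contact force between spatula and the fingers above 0.5 N or contact force between spatula and the arm above 0.5 N) or (contact force between beaker and the fingers above 0.5 N or contact force between beaker and the arm above 0.5 N) or (contact force between flask and the fingers above 0.5 N or contact force between flask and the arm above 0.5 N) or distance of any of weight, stopper, spatula, beaker, flask from where it was at the start of the episode above 0.01 m).
It also fails if it takes over 56 s, if anything falls off the work surface, if the arm or the gripper's body presses on something with over 40 N, if the wrist force passes 120 N, or if a joint passes its speed limit or range.

## Working session

There is one attempt and no reset: what is moved stays moved. The work goes in short steps, Python scripts to look and compute and a tool call to move; the robot and the scene stay as the last step left them, time stands still between calls to the robot, and variables do not carry over. Pictures are saved under pics/ and viewed, about 8 in all and at most 12, crops included, and the job is handed in when it is done.

Besides the shell and the picture viewer there is one more tool, called after "Emit:" as name(argument=value, ...), one argument or row to a line, values as JSON. servo_tool: Moves the arm, as the interface text tells. Its arguments: {"type":"object","properties":{"plan":{"type":"array"},"force":{"type":"number"}},"required":["plan"]}

```bash
mkdir -p pics && cat > h.py <<'E'
import numpy as np, cv2
from cell import env
def cam(n):
    c=env.read_camera(n); return c
def back(c,u,v,z):
    R=cv2.Rodrigues(np.array(c["rvec"],float))[0]; t=np.array(c["tvec"],float).ravel()
    d=R.T@np.array([(u-c["cx"])/c["fx"],(v-c["cy"])/c["fy"],1]); o=-R.T@t
    return o+d*(z-o[2])/d[2]
def proj(c,p):
    K=np.array([[c["fx"],0,c["cx"]],[0,c["fy"],c["cy"]],[0,0,1.]])
    return cv2.projectPoints(np.array(p,float).reshape(-1,1,3),np.array(c["rvec"],float),np.array(c["tvec"],float),K,None)[0].reshape(-1,2)
E
python3 - <<'E'
from h import *
for n in("top","scene"):
    c=cam(n); cv2.imwrite(f"pics/{n}0.png",c["image"])
    R=cv2.Rodrigues(np.array(c["rvec"],float))[0]; print(n,c["fx"],-R.T@np.array(c["tvec"]).ravel())
o=env.get_obs(); print({k:np.round(o[k],3) for k in("time_s","tool_pos","tool_rot","grip_width","qpos")})
E
```

```text
top 505.63336686518613 [0.46155216 0.0852784  1.35083276]
scene 361.7491125681063 [ 1.04216759 -0.05288898  0.66186514]
{'time_s': np.float64(0.1), 'tool_pos': array([0.281, 0.585, 0.19 ]), 'tool_rot': array([-1.79898e+02,  6.00000e-03,  1.54346e+02]), 'grip_width': np.float64(0.087), 'qpos': array([-63.534,  18.436,  -4.017,  83.169,   1.296,  78.542,  -3.259])}
```

View pics/top0.png

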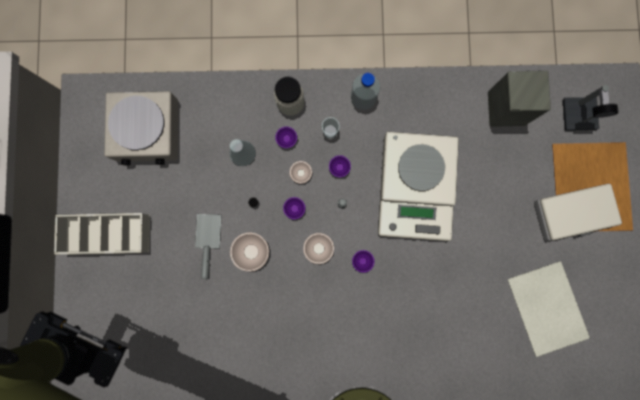

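View pics/scene0.png

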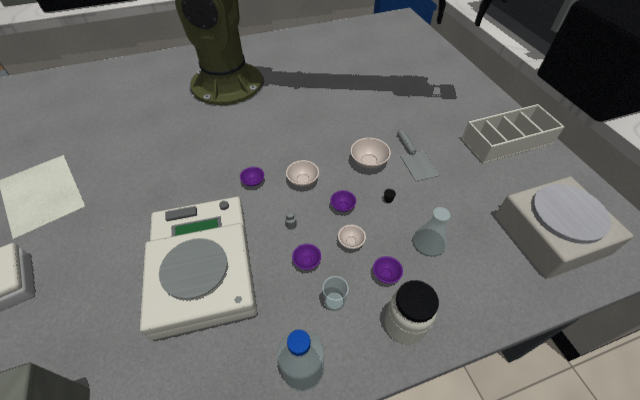

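Top view: there are three white dishes. The one at (301,172) is the smallest, (318,248) is middle-sized and (250,251) is the largest. Lookalikes are the purple dishes at (287,138), (340,167), (294,208) and (363,261). The balance pan is at (422,167), and the hot plate at (138,122) is a distractor. The bar key is at (427,229) and the round key at (393,226). I'll check these in a close crop.

```bash
python3 - <<'E'
from h import *
c=cam("top"); im=c["image"][120:275,225:470]
cv2.imwrite("pics/crop1.png",cv2.resize(im,None,fx=3.2,fy=3.2,interpolation=cv2.INTER_CUBIC))
E
```

```text
(no output)
```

View pics/crop1.png

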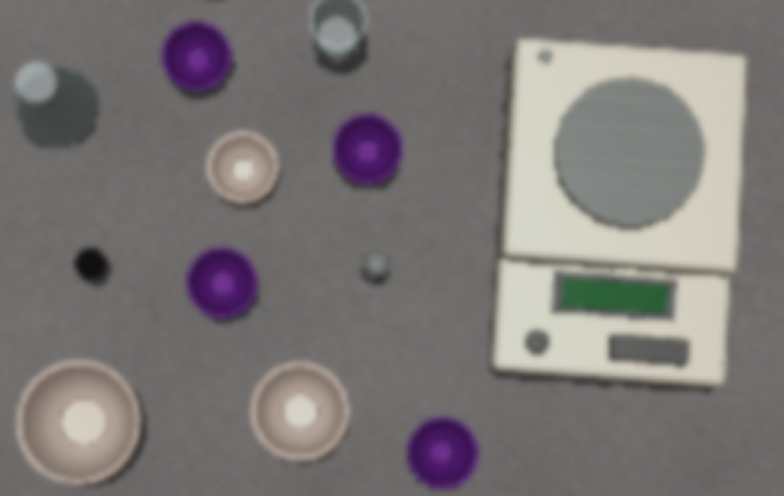

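The crop confirms it. In crop pixels, the rim centres are small (242,167), middle (299,411) and large (80,421). The pan is at (629,153), the bar key at (649,350) and the round key at (537,342).

```bash
python3 - <<'E'
from h import *
c=cam("top")
P={}
for n,u,v,z,d in [("small",242,167,.024,74),("middle",299,411,.031,99),("large",80,421,.038,125),("pan",629,153,.081,151),("bar",649,350,.052,80),("round",537,342,.052,26),("weight",375,265,.03,0),("stopper",92,265,.02,0),("flasktop",36,81,.105,0),("beaker",338,10,.062,0)]:
    U=(u+.5)/3.2-.5+225; V=(v+.5)/3.2-.5+120
    P[n]=back(c,U,V,z); w=np.linalg.norm(back(c,U+d/3.2,V,z)-P[n]); print(n,np.round(P[n],4),"width %.3f"%w)
print("bar-round",np.linalg.norm(P["bar"]-P["round"]))
a=P["round"]-P["bar"]; yaw=np.arctan2(-a[0],a[1]); d=P["pan"]-P["bar"]
print("yaw keys",np.degrees(yaw)); R=np.array([[np.cos(yaw),np.sin(yaw)],[-np.sin(yaw),np.cos(yaw)]]); print("pan-bar in bal (exp .155,.030)",R@d[:2])
s=cam("scene")
for n in P: print(n,np.round(proj(s,P[n])[0],1))
E
```

```text
small [0.6725 0.1426 0.024 ] width 0.061
middle [0.4702 0.0993 0.031 ] width 0.080
large [0.466  0.2759 0.038 ] width 0.101
pan [ 0.6683 -0.1676  0.081 ] width 0.120
bar [ 0.5127 -0.1829  0.052 ] width 0.064
round [ 0.521  -0.0931  0.052 ] width 0.021
weight [0.588  0.0346 0.03  ] width 0.000
stopper [0.5939 0.2679 0.02  ] width 0.000
flasktop [0.7309 0.299  0.105 ] width 0.000
beaker [0.794  0.0608 0.062 ] width 0.000
bar-round 0.0901971302826204
yaw keys -5.312359133975311
pan-bar in bal (exp .155,.030) [0.15355034 0.02963651]
small [350.2 234.9]
middle [301.1 170.9]
large [368.5 150.2]
pan [191.5 264.4]
bar [178.8 211. ]
round [222.1 202.7]
weight [289.  216.4]
stopper [387.4 193.3]
flasktop [440.2 212.8]
beaker [334.9 290.8]
```

Widths and spacings match the given sizes, and the scene camera agrees to within about 3 px. First I'll shut the gripper and turn the jaws to line up with the balance's y axis.

Emit:
servo_tool(
  plan=[
    [0, [0, 0, 0], [0, 0, -5]],
    [0, [0, 0, 0], [0, 0, -5]],
    [0, [0, 0, 0], [0, 0, -5]],
    [0, [0, 0, 0], [0, 0, -5]],
    [0, [0, 0, 0], [0, 0, 0]],
    [0, [0, 0, 0], [0, 0, 0]],
    [0, [0, 0, 0], [0, 0, 0]],
  ],
)

```text
time_s: 0.83
tool_pos: [0.281, 0.5849, 0.189]
tool_rot: [-179.8, -0.1, 175.0]
force: [0.3, -0.4, 0.5]
grip_width: 0.0484
```

```bash
cat > d.py <<'E'
import sys
from h import *
from scipy.spatial.transform import Rotation as Ro
o=env.get_obs(); R=Ro.from_euler("xyz",o["tool_rot"],degrees=True)
print("t",o["time_s"],"pos",np.round(o["tool_pos"],4),"rot",np.round(o["tool_rot"],2),"F",np.round(o["force"],2),"w",o["grip_width"],"q",np.round(o["qpos"],1))
if len(sys.argv)>3:
    t=np.array(sys.argv[1:4],float); print("tool cm",np.round(R.inv().apply(t-o["tool_pos"])*100,2))
    print("turn", np.round((R.inv()*Ro.from_euler("xyz",[180,0,174.7],degrees=True)).as_rotvec(degrees=True),2))
E
python3 d.py 0.6725 0.1426 0.19
```

```text
t 0.8333 pos [0.281  0.5849 0.189 ] rot [-1.7982e+02 -6.0000e-02  1.7501e+02] F [ 0.26 -0.35  0.48] w 0.048405703539810885 q [-61.4  18.6  -6.7  83.1   2.2  78.6  16.8]
tool cm [-4.285e+01 -4.066e+01 -2.000e-02]
turn [-0.18 -0.06  0.31]
```

Emit:
servo_tool(
  plan=[
    [0, [-1, -1, 0], [0, 0, 0]],
    [0, [-2, -2, 0], [0, 0, 0]],
    [0, [-2, -2, 0], [0, 0, 0]],
    [0, [-2, -2, 0], [0, 0, 0]],
    [0, [-2, -2, 0], [0, 0, 0]],
    [0, [-2, -2, 0], [0, 0, 0]],
    [0, [-2, -2, 0], [0, 0, 0]],
    [0, [-2, -2, 0], [0, 0, 0]],
    [0, [-2, -2, 0], [0, 0, 0]],
    [0, [-2, -2, 0], [0, 0, 0]],
    [0, [-2, -2, 0], [0, 0, 0]],
    [0, [-2, -2, 0], [0, 0, 0]],
    [0, [-2, -2, 0], [0, 0, 0]],
    [0, [-2, -2, 0], [0, 0, 0]],
    [0, [-2, -2, 0], [0, 0, 0]],
    [0, [-2, -2, 0], [0, 0, 0]],
    [0, [-2, -2, 0], [0, 0, 0]],
    [0, [-2, -2, 0], [0, 0, 0]],
    [0, [-1, -1, 0], [0, 0, 0]],
    [0, [0, 0, 0], [0, 0, 0]],
  ],
)

```text
time_s: 2.5
tool_pos: [0.6223, 0.1478, 0.1912]
tool_rot: [-179.5, 0.2, 172.9]
force: [0.1, -0.5, 0.4]
grip_width: 0.0003
```

```bash
python3 d.py 0.6725 0.1426 0.07
```

```text
t 2.5 pos [0.6223 0.1478 0.1912] rot [-179.53    0.21  172.87] F [ 0.12 -0.48  0.44] w 0.0002649779779782042 q [-25.8  17.   12.1  85.3  -3.1  78.1  69.4]
tool cm [-5.01  0.2  12.14]
turn [-0.47  0.2  -1.83]
```

Emit:
servo_tool(
  plan=[
    [0, [-1.5, 0.1, 0], [-0.5, 0.2, -1.8]],
    [0, [-1.5, 0.1, 0], [0, 0, 0]],
    [0, [-1, 0, 0], [0, 0, 0]],
    [0, [-1, 0, 1], [0, 0, 0]],
    [0, [0, 0, 1.5], [0, 0, 0]],
    [0, [0, 0, 1.5], [0, 0, 0]],
    [0, [0, 0, 1.5], [0, 0, 0]],
    [0, [0, 0, 1.5], [0, 0, 0]],
    [0, [0, 0, 1.5], [0, 0, 0]],
    [0, [0, 0, 1.5], [0, 0, 0]],
    [0, [0, 0, 1], [0, 0, 0]],
    [0, [0, 0, 0], [0, 0, 0]],
    [0, [0, 0, 0], [0, 0, 0]],
  ],
)

```text
time_s: 3.58
tool_pos: [0.6671, 0.1482, 0.0793]
tool_rot: [179.6, -0.2, 174.3]
force: [0.2, -0.4, 1.0]
grip_width: 0.0002
```

```bash
python3 d.py 0.6725 0.1426 0.07 && python3 - <<'E'
from h import *
c=cam("scene"); im=c["image"][120:330,180:480]
cv2.imwrite("pics/s2.png",cv2.resize(im,None,fx=2.5,fy=2.5,interpolation=cv2.INTER_CUBIC))
E
```

```text
t 3.5833 pos [0.6671 0.1482 0.0793] rot [179.61  -0.19 174.28] F [ 0.15 -0.43  1.05] w 0.00022407534220079752 q [-23.2  26.4  11.7  85.9  -6.   68.4  73.8]
tool cm [-0.59 -0.51  0.92]
turn [ 0.39 -0.19 -0.43]
```

View pics/s2.png

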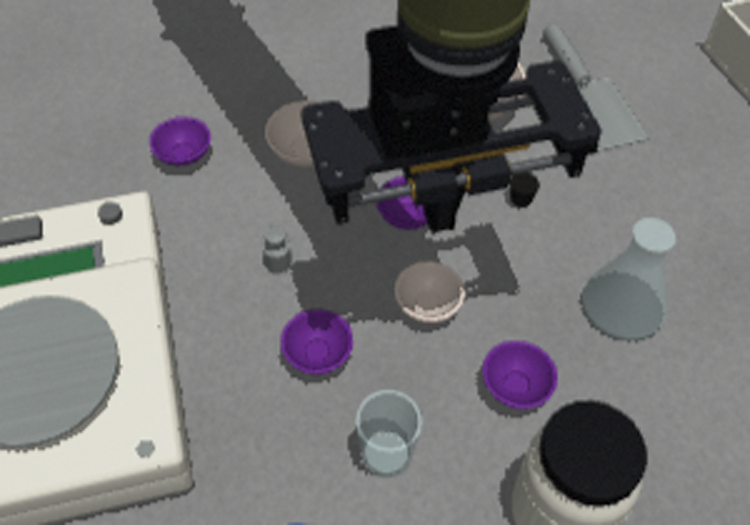

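The fingertips at crop (437,225) stand above the small white dish at (428,290), and nothing is disturbed. I'll centre them, go lower and dwell.

Emit:
servo_tool(
  plan=[
    [0, [-0.6, -0.5, 0.8], [0.4, -0.2, -0.4]],
    [0, [-0.2, -0.1, 0.8], [0, 0, 0]],
    [0, [0, 0, 0.5], [0, 0, 0]],
    [0, [0, 0, 0], [0, 0, 0]],
    [0, [0, 0, 0], [0, 0, 0]],
    [0, [0, 0, 0], [0, 0, 0]],
    [0, [0, 0, 0], [0, 0, 0]],
    [0, [0, 0, 0], [0, 0, 0]],
    [0, [0, 0, 0], [0, 0, 0]],
    [0, [0, 0, 0], [0, 0, 0]],
  ],
)

```text
time_s: 4.47
tool_pos: [0.6781, 0.1413, 0.0606]
tool_rot: [179.9, 0.4, 174.7]
force: [0.3, 0.2, 0.1]
grip_width: 0.0005
```

```bash
python3 d.py 0.6725 0.1426 0.064; python3 - <<'E'
from h import *
s=cam("scene");p=env.get_obs()["tool_pos"];print(proj(s,p)) 
E
```

```text
t 4.4667 pos [0.6781 0.1413 0.0606] rot [179.92   0.39 174.68] F [0.26 0.24 0.11] w 0.00048618275761425815 q [-22.7  28.   11.7  85.9  -5.9  66.3  74.7]
tool cm [ 0.57  0.08 -0.35]
turn [ 0.08  0.39 -0.02]
[[351.78490148 227.29177903]]
```

Emit:
servo_tool(
  plan=[
    [0, [0.5, 0, 0], [0, 0, 0]],
    [0, [0, 0, 0], [0, 0, 0]],
    [0, [0, 0, 0], [0, 0, 0]],
    [0, [0, 0, 0], [0, 0, 0]],
    [0, [0, 0, 0], [0, 0, 0]],
    [0, [0, 0, 0], [0, 0, 0]],
    [0, [0, 0, 0], [0, 0, 0]],
    [0, [0, 0, 0], [0, 0, 0]],
    [0, [0, 0, 0], [0, 0, 0]],
    [0, [0, 0, 0], [0, 0, 0]],
    [0, [0, 0, 0], [0, 0, 0]],
    [0, [0, 0, 0], [0, 0, 0]],
    [0, [0, 0, 0], [0, 0, 0]],
    [0, [0, 0, 0], [0, 0, 0]],
    [0, [0, 0, 0], [0, 0, 0]],
    [0, [0, 0, 0], [0, 0, 0]],
    [0, [0, 0, 0], [0, 0, 0]],
    [0, [0, 0, 0], [0, 0, 0]],
    [0, [0, 0, 0], [0, 0, 0]],
    [0, [0, 0, 0], [0, 0, 0]],
  ],
)

```text
time_s: 6.18
tool_pos: [0.6727, 0.142, 0.0609]
tool_rot: [179.9, 0.4, 174.7]
force: [0.2, -0.2, -0.5]
grip_width: 0.001
```

Emit:
servo_tool(
  plan=[
    [0, [0, 0, 0], [0, 0, 0]],
    [0, [0, 0, 0], [0, 0, 0]],
    [0, [0, 0, 0], [0, 0, 0]],
    [0, [0, 0, 0], [0, 0, 0]],
    [0, [0, 0, 0], [0, 0, 0]],
    [0, [0, 0, 0], [0, 0, 0]],
    [0, [0, 0, 0], [0, 0, 0]],
    [0, [0, 0, 0], [0, 0, 0]],
    [0, [0, 0, 0], [0, 0, 0]],
    [0, [0, 0, 0], [0, 0, 0]],
    [0, [0, 0, 0], [0, 0, 0]],
    [0, [0, 0, 0], [0, 0, 0]],
    [0, [0, 0, 0], [0, 0, 0]],
    [0, [0, 0, 0], [0, 0, 0]],
    [0, [0, 0, 0], [0, 0, 0]],
    [0, [0, 0, 0], [0, 0, 0]],
    [0, [0, 0, 0], [0, 0, 0]],
    [0, [0, 0, 0], [0, 0, 0]],
    [0, [0, 0, 0], [0, 0, 0]],
    [0, [0, 0, 0], [0, 0, 0]],
  ],
)

```text
time_s: 7.85
tool_pos: [0.6727, 0.142, 0.0609]
tool_rot: [179.9, 0.4, 174.7]
force: [-0.8, 0.3, -0.1]
grip_width: 0.0002
```

```bash
python3 d.py 0.6683 -0.1676 0.18
```

```text
t 7.85 pos [0.6727 0.142  0.0609] rot [179.9    0.42 174.7 ] F [-0.83  0.29 -0.08] w 0.00020241009374099412 q [-22.9  27.4  11.7  86.7  -5.8  66.1  74.5]
tool cm [ -2.51 -30.85 -11.94]
turn [ 0.1   0.42 -0.  ]
```

Emit:
servo_tool(
  plan=[
    [0, [0, 0, -1], [0, 0, 0]],
    [0, [0, 0, -2], [0, 0, 0]],
    [0, [0, 0, -2], [0, 0, 0]],
    [0, [0, 0, -2], [0, 0, 0]],
    [0, [0, 0, -2], [0, 0, 0]],
    [0, [0, 0, -2], [0, 0, 0]],
    [0, [0, -1, -1], [0, 0, 0]],
    [0, [-0.2, -2.5, 0], [0, 0, 0]],
    [0, [-0.2, -2.5, 0], [0, 0, 0]],
    [0, [-0.2, -2.5, 0], [0, 0, 0]],
    [0, [-0.2, -2.5, 0], [0, 0, 0]],
    [0, [-0.2, -2.5, 0], [0, 0, 0]],
    [0, [-0.2, -2.5, 0], [0, 0, 0]],
    [0, [-0.2, -2.5, 0], [0, 0, 0]],
    [0, [-0.2, -2.5, 0], [0, 0, 0]],
    [0, [-0.2, -2.5, 0], [0, 0, 0]],
    [0, [-0.2, -2.5, 0], [0, 0, 0]],
    [0, [-0.2, -2, 0], [0, 0, 0]],
    [0, [0, -1, 0], [0, 0, 0]],
    [0, [0, 0, 0], [0, 0, 0]],
  ],
)

```text
time_s: 9.52
tool_pos: [0.6619, -0.1718, 0.1943]
tool_rot: [-179.9, 0.5, 174.6]
force: [0.7, 0.1, -0.1]
grip_width: 0.0006
```

```bash
python3 d.py 0.6683 -0.1676 0.115
```

```text
t 9.5167 pos [ 0.6619 -0.1718  0.1943] rot [-179.94    0.54  174.6 ] F [ 0.68  0.14 -0.14] w 0.0006046444513068197 q [ -2.2  22.5  19.8  78.8  -7.6  79.5 102.1]
tool cm [-0.52  0.48  7.94]
turn [-0.06  0.54 -0.1 ]
```

Emit:
servo_tool(
  plan=[
    [0, [-0.5, 0.5, 1], [0, 0.5, 0]],
    [0, [0, 0, 1.5], [0, 0, 0]],
    [0, [0, 0, 1.5], [0, 0, 0]],
    [0, [0, 0, 1.5], [0, 0, 0]],
    [0, [0, 0, 1.5], [0, 0, 0]],
    [0, [0, 0, 0.8], [0, 0, 0]],
    [0, [0, 0, 0], [0, 0, 0]],
    [0, [0, 0, 0], [0, 0, 0]],
    [0, [0, 0, 0], [0, 0, 0]],
    [0, [0, 0, 0], [0, 0, 0]],
  ],
)

```text
time_s: 10.35
tool_pos: [0.6723, -0.148, 0.1101]
tool_rot: [179.5, -0.1, 175.6]
force: [1.0, -0.1, -0.1]
grip_width: 0.0007
```

```bash
python3 d.py 0.6683 -0.1676 0.115 && python3 - <<'E'
from h import *
c=cam("scene"); im=c["image"][120:340,90:370]
cv2.imwrite("pics/s3.png",cv2.resize(im,None,fx=2.5,fy=2.5,interpolation=cv2.INTER_CUBIC))
E
```

```text
t 10.35 pos [ 0.6723 -0.148   0.1101] rot [ 1.7947e+02 -1.0000e-01  1.7558e+02] F [ 0.96 -0.07 -0.07] w 0.0006794760898313697 q [ -3.   26.2  18.3  83.3  -8.9  72.  102. ]
tool cm [ 0.25 -1.98 -0.51]
turn [ 0.53 -0.1   0.88]
```

View pics/s3.png

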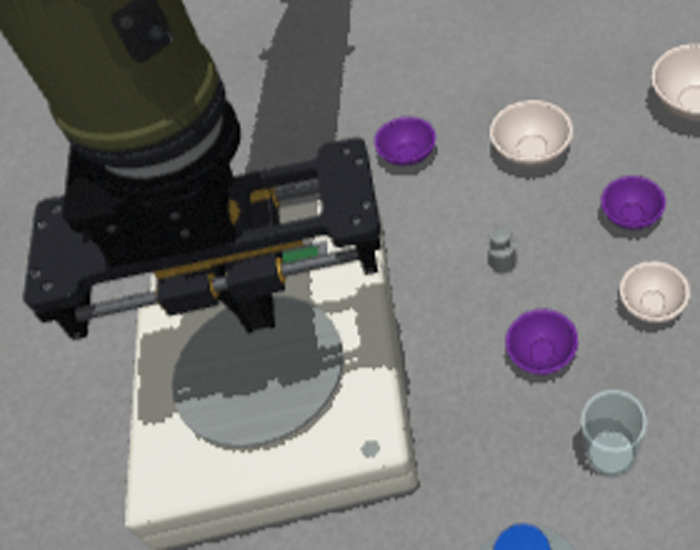

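The fingertips at crop (260,325) hang above the pan, whose centre is at about (258,372). The dishes are where they were. I'll correct the y offset of about 2 cm and dwell.

Emit:
servo_tool(
  plan=[
    [0, [0.2, -1, -0.5], [0.5, 0, 0.8]],
    [0, [0, -0.8, 0], [0, 0, 0]],
    [0, [0, 0, 0], [0, 0, 0]],
    [0, [0, 0, 0], [0, 0, 0]],
    [0, [0, 0, 0], [0, 0, 0]],
    [0, [0, 0, 0], [0, 0, 0]],
  ],
)

```text
time_s: 10.9
tool_pos: [0.67, -0.1706, 0.1197]
tool_rot: [-179.9, 0.3, 174.5]
force: [0.3, 0.4, -0.1]
grip_width: 0.0007
```

Emit:
servo_tool(
  plan=[
    [0, [0, 0, 0], [0, 0, 0]],
    [0, [0, 0, 0], [0, 0, 0]],
    [0, [0, 0, 0], [0, 0, 0]],
    [0, [0, 0, 0], [0, 0, 0]],
    [0, [0, 0, 0], [0, 0, 0]],
    [0, [0, 0, 0], [0, 0, 0]],
    [0, [0, 0, 0], [0, 0, 0]],
    [0, [0, 0, 0], [0, 0, 0]],
    [0, [0, 0, 0], [0, 0, 0]],
    [0, [0, 0, 0], [0, 0, 0]],
    [0, [0, 0, 0], [0, 0, 0]],
    [0, [0, 0, 0], [0, 0, 0]],
    [0, [0, 0, 0], [0, 0, 0]],
    [0, [0, 0, 0], [0, 0, 0]],
    [0, [0, 0, 0], [0, 0, 0]],
    [0, [0, 0, 0], [0, 0, 0]],
    [0, [0, 0, 0], [0, 0, 0]],
    [0, [0, 0, 0], [0, 0, 0]],
    [0, [0, 0, 0], [0, 0, 0]],
    [0, [0, 0, 0], [0, 0, 0]],
  ],
)

```text
time_s: 12.57
tool_pos: [0.6699, -0.1694, 0.1191]
tool_rot: [-179.9, 0.2, 174.6]
force: [0.4, 0.0, 0.6]
grip_width: 0.0005
```

Emit:
servo_tool(
  plan=[
    [0, [0, 0, 0], [0, 0, 0]],
    [0, [0, 0, 0], [0, 0, 0]],
    [0, [0, 0, 0], [0, 0, 0]],
    [0, [0, 0, 0], [0, 0, 0]],
    [0, [0, 0, 0], [0, 0, 0]],
    [0, [0, 0, 0], [0, 0, 0]],
    [0, [0, 0, 0], [0, 0, 0]],
    [0, [0, 0, 0], [0, 0, 0]],
    [0, [0, 0, 0], [0, 0, 0]],
    [0, [0, 0, 0], [0, 0, 0]],
    [0, [0, 0, 0], [0, 0, 0]],
    [0, [0, 0, 0], [0, 0, 0]],
    [0, [0, 0, 0], [0, 0, 0]],
    [0, [0, 0, 0], [0, 0, 0]],
    [0, [0, 0, 0], [0, 0, 0]],
    [0, [0, 0, 0], [0, 0, 0]],
  ],
)

```text
time_s: 13.9
tool_pos: [0.6699, -0.1694, 0.1191]
tool_rot: [-179.9, 0.2, 174.6]
force: [0.1, 0.1, 1.0]
grip_width: 0.0002
```

```bash
python3 d.py 0.5127 -0.1829 0.11
```

```text
t 13.9 pos [ 0.6699 -0.1694  0.1191] rot [-179.94    0.21  174.58] F [0.08 0.12 1.05] w 0.00022738753888485442 q [ -2.   25.9  19.1  82.8  -8.6  72.5 102.4]
tool cm [15.53 -2.82  0.86]
turn [-0.06  0.21 -0.12]
```

Emit:
servo_tool(
  plan=[
    [0, [1, -0.2, 0], [0, 0, 0]],
    [0, [1.5, -0.3, 0], [0, 0, 0]],
    [0, [1.5, -0.3, 0], [0, 0, 0]],
    [0, [1.5, -0.3, 0], [0, 0, 0]],
    [0, [1.5, -0.3, 0], [0, 0, 0]],
    [0, [1.5, -0.3, 0], [0, 0, 0]],
    [0, [1.5, -0.3, 0], [0, 0, 0]],
    [0, [1.5, -0.3, 0], [0, 0, 0]],
    [0, [1.5, -0.3, 0], [0, 0, 0]],
    [0, [1.5, -0.2, 0], [0, 0, 0]],
    [0, [1, 0, 0], [0, 0, 0]],
    [0, [0, 0, 0], [0, 0, 0]],
    [0, [0, 0, 0], [0, 0, 0]],
    [0, [0, 0, 0], [0, 0, 0]],
  ],
)

```text
time_s: 15.07
tool_pos: [0.5074, -0.1828, 0.1186]
tool_rot: [-180.0, 0.4, 174.6]
force: [0.6, 0.4, -0.6]
grip_width: 0.0007
```

```bash
python3 d.py 0.5127 -0.1829 0.07
```

```text
t 15.0667 pos [ 0.5074 -0.1828  0.1186] rot [-179.97    0.43  174.65] F [ 0.6   0.36 -0.59] w 0.0007439880754494026 q [ -2.2   7.4  20.8 105.5  -2.9  67.2 104.2]
tool cm [-0.49  0.04  4.87]
turn [-0.03  0.43 -0.05]
```

Emit:
servo_tool(
  plan=[
    [0, [-0.5, 0, 0.5], [0, 0.4, 0]],
    [0, [0, 0, 1], [0, 0, 0]],
    [0, [0, 0, 1], [0, 0, 0]],
    [0, [0, 0, 1], [0, 0, 0]],
    [0, [0, 0, 0.5], [0, 0, 0]],
    [0, [0, 0, 0], [0, 0, 0]],
    [0, [0, 0, 0], [0, 0, 0]],
    [0, [0, 0, 0], [0, 0, 0]],
  ],
)

```text
time_s: 15.73
tool_pos: [0.5148, -0.1821, 0.0716]
tool_rot: [-179.9, -0.2, 174.8]
force: [-0.4, 0.2, -0.2]
grip_width: 0.0005
```

```bash
python3 d.py 0.5127 -0.1829 0.058 && python3 - <<'E'
from h import *
c=cam("scene"); im=c["image"][150:300,100:300]
cv2.imwrite("pics/s4.png",cv2.resize(im,None,fx=3.5,fy=3.5,interpolation=cv2.INTER_CUBIC))
E
```

```text
t 15.7333 pos [ 0.5148 -0.1821  0.0716] rot [-179.92   -0.21  174.81] F [-0.38  0.18 -0.25] w 0.0004791072294100035 q [ -1.9  11.4  20.6 106.8  -4.4  62.7 105.2]
tool cm [ 0.2  -0.09  1.36]
turn [-0.08 -0.21  0.11]
```

View pics/s4.png

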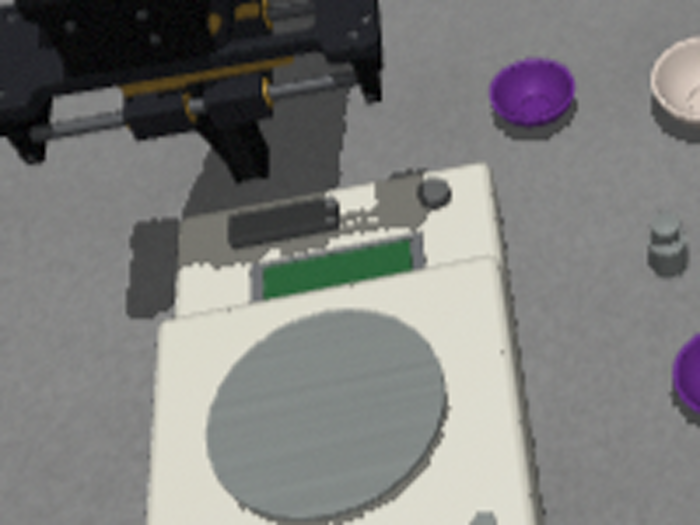

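The fingertip tip is at crop (250,178) and the bar key's centre at (283,221). The round key at (434,193) is well clear. I'll compare these with the projections.

```bash
python3 - <<'E'
from h import *
s=cam("scene"); f=lambda p:np.round((proj(s,p)[0]-[100,150])*3.5,1)
p=env.get_obs()["tool_pos"]
print("tcp",f(p),"below at .052",f([p[0],p[1],.052]),"bar",f([.5127,-.1829,.052]))
for dy in(-.015,.015):
  for dx in(-.01,.01): print(dx,dy,f([p[0]+dx,p[1]+dy,p[2]]))
E
```

```text
tcp [266.9 195.8] below at .052 [277.4 216.2] bar [275.9 213.5]
-0.01 -0.015 [239.2 189.9]
0.01 -0.015 [242.1 215.5]
-0.01 0.015 [291.1 176.5]
0.01 0.015 [294.9 201.7]
```

```bash
python3 - <<'E'
from h import *
s=cam("scene")
for n,p,o,k,seen in [("dish",[.6671,.1482,.0793],[180,120],2.5,(440,226)),("pan",[.6723,-.148,.1101],[90,120],2.5,(261,327)),("key",[.5148,-.1821,.0716],[100,150],3.5,(252,177))]:
    for dz in(0,.019): print(n,dz,np.round((proj(s,np.add(p,[0,0,dz]))[0]-o)*k,1),seen)
w=env.read_camera("wrist"); T=np.array(w["T_tool_cam"]); print(np.round(T,3))
Ti=np.linalg.inv(T); 
im=w["image"].copy()
for q in([0,0,0],[0,0,-.019],[0,0,.0196]):
    c=Ti[:3,:3]@q+Ti[:3,3]; print(q,c[0]/c[2]*w["fx"]+w["cx"],c[1]/c[2]*w["fy"]+w["cy"])
cv2.imwrite("pics/w5.png",im)
E
```

```text
dish 0 [433.7 241.7] (440, 226)
dish 0.019 [435.4 227.3] (440, 226)
pan 0 [271.5 337.3] (261, 327)
pan 0.019 [264.1 323.2] (261, 327)
key 0 [267.4 195.8] (252, 177)
key 0.019 [257.1 175.8] (252, 177)
[[-0.    -0.963 -0.269  0.075]
 [ 1.    -0.     0.     0.   ]
 [-0.    -0.269  0.963 -0.194]
 [ 0.     0.     0.     1.   ]]
[0, 0, 0] 316.98293561598103 226.91017922283083
[0, 0, -0.019] 316.9318615443827 236.94773394806475
[0, 0, 0.0196] 317.02694329497285 218.26137813086686
```

View pics/w5.png

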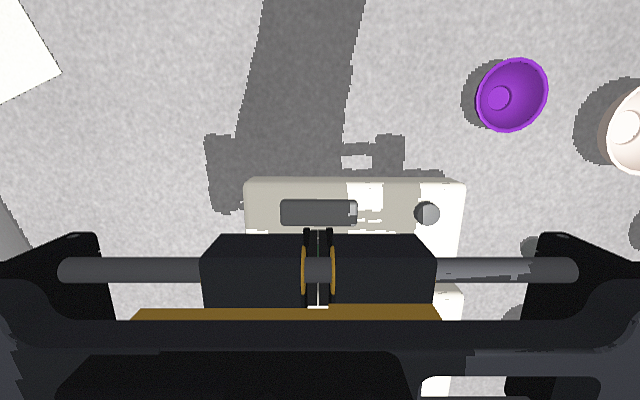

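The wrist view shows the fingertips at (318,228). The bar key's centre is at (319,212), against 218 expected, so it lies about 4 mm towards the robot. The jaws are lined up along the bar, and the round key at (427,213) is clear. I'll shift slightly and press in small steps, watching the force.

Emit:
servo_tool(
  plan=[
    [0, [0.3, 0, 0.5], [0, 0, 0]],
    [0, [0, 0, 0.5], [0, 0, 0]],
    [0, [0, 0, 0.3], [0, 0, 0]],
    [0, [0, 0, 0], [0, 0, 0]],
    [0, [0, 0, 0], [0, 0, 0]],
    [0, [0, 0, 0], [0, 0, 0]],
  ],
)

```text
time_s: 16.43
tool_pos: [0.5126, -0.1822, 0.0592]
tool_rot: [-179.9, 0.0, 174.8]
force: [0.8, 0.4, 0.0]
grip_width: 0.0003
```

Emit:
servo_tool(
  plan=[
    [0, [0, 0, 0.3], [0, 0, 0]],
    [0, [0, 0, 0.3], [0, 0, 0]],
    [0, [0, 0, 0], [0, 0, 0]],
    [0, [0, 0, 0], [0, 0, 0]],
  ],
)

```text
time_s: 16.77
tool_pos: [0.5129, -0.1823, 0.0528]
tool_rot: [-179.9, 0.1, 174.8]
force: [0.1, 0.3, 1.5]
grip_width: 0.0001
```

```bash
python3 d.py 0.511 -0.1829 0.047
```

```text
t 16.7667 pos [ 0.5129 -0.1823  0.0528] rot [-1.7991e+02  5.0000e-02  1.7480e+02] F [0.11 0.27 1.5 ] w 0.00013313844160942685 q [ -1.7  12.2  20.5 108.3  -4.8  60.2 105.6]
tool cm [ 0.18 -0.08  0.58]
turn [-0.09  0.05  0.1 ]
```

Emit:
servo_tool(
  plan=[
    [0, [0, 0, 0.3], [0, 0, 0]],
    [0, [0, 0, 0.3], [0, 0, 0]],
    [0, [0, 0, 0], [0, 0, 0]],
    [0, [0, 0, 0], [0, 0, 0]],
  ],
)

```text
time_s: 17.1
tool_pos: [0.5129, -0.1823, 0.046]
tool_rot: [-179.9, 0.0, 174.8]
force: [0.2, 0.1, -0.5]
grip_width: 0.0003
```

No contact force at z = 0.046, which disagrees with the expected key height. I'll look before going on.

```bash
python3 - <<'E'
from h import *
c=cam("scene"); im=cv2.resize(c["image"][170:270,120:260],None,fx=5,fy=5,interpolation=cv2.INTER_CUBIC)
w=env.read_camera("wrist"); print(w["fx"])
im2=cv2.resize(w["image"][150:300,200:480],(700,375),interpolation=cv2.INTER_CUBIC)
im=im[:,:]; im=im[:225+200]
cv2.imwrite("pics/s6.png",np.vstack([im[:300],im2[:300]]))
E
```

```text
276.3950777777446
```

View pics/s6.png

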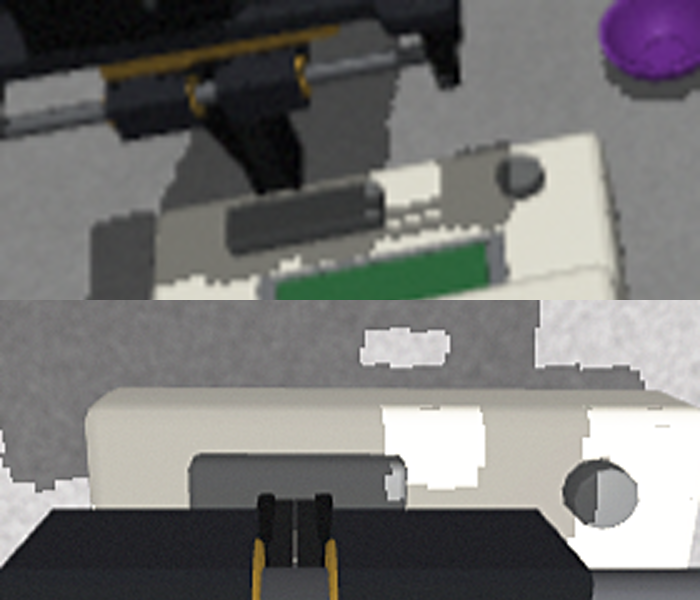

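The view shows the tip at (280,188) in the scene crop, still just above the key's top, so the physical tips end some mm behind the nominal TCP. In the wrist crop the key is centred under the tool axis (x 298 against 292, y 491 against 492). I'll keep going down in small steps and watch the force.

Emit:
servo_tool(
  plan=[
    [0, [0, 0, 0.3], [0, 0, 0]],
    [0, [0, 0, 0.2], [0, 0, 0]],
    [0, [0, 0, 0], [0, 0, 0]],
    [0, [0, 0, 0], [0, 0, 0]],
  ],
)

```text
time_s: 17.53
tool_pos: [0.5131, -0.1824, 0.0409]
tool_rot: [-179.9, 0.1, 174.8]
force: [0.1, -0.1, -0.1]
grip_width: 0.0001
```

Emit:
servo_tool(
  plan=[
    [0, [0, 0, 0.3], [0, 0, 0]],
    [0, [0, 0, 0], [0, 0, 0]],
    [0, [0, 0, 0], [0, 0, 0]],
  ],
)

```text
time_s: 17.78
tool_pos: [0.5132, -0.1824, 0.0376]
tool_rot: [-179.9, 0.1, 174.8]
force: [0.6, -0.7, -0.3]
grip_width: 0.0004
```

Emit:
servo_tool(
  plan=[
    [0, [0, 0, 0.3], [0, 0, 0]],
    [0, [0, 0, 0], [0, 0, 0]],
    [0, [0, 0, 0], [0, 0, 0]],
  ],
)

```text
time_s: 18.03
tool_pos: [0.5132, -0.1824, 0.0342]
tool_rot: [-179.9, 0.1, 174.8]
force: [0.5, -0.7, -0.1]
grip_width: 0.0003
```

Emit:
servo_tool(
  plan=[
    [0, [0, 0, 0.2], [0, 0, 0]],
    [0, [0, 0, 0], [0, 0, 0]],
    [0, [0, 0, 0], [0, 0, 0]],
  ],
)

```text
time_s: 18.28
tool_pos: [0.5132, -0.1824, 0.032]
tool_rot: [-179.9, 0.1, 174.8]
force: [-0.1, 0.4, 0.0]
grip_width: 0.0004
```

Still no force, so I'll look again (picture 9).

```bash
python3 - <<'E'
from h import *
c=cam("scene"); im=cv2.resize(c["image"][160:235,120:260],None,fx=5,fy=5,interpolation=cv2.INTER_CUBIC)
p=env.get_obs()["tool_pos"]; f=lambda q:np.round((proj(c,q)[0]-[120,160])*5)
print("tcp",f(p),"+19mm",f(np.add(p,[0,0,.019])),"+25",f(np.add(p,[0,0,.025])),"key proj",f([.5127,-.1829,.052]))
w=env.read_camera("wrist")
im2=cv2.resize(w["image"][180:260,240:420],(700,311),interpolation=cv2.INTER_CUBIC)
cv2.imwrite("pics/s7.png",np.vstack([im[:285],im2[:311]]))
E
```

```text
tcp [310. 283.] +19mm [296. 257.] +25 [292. 248.] key proj [294. 255.]
```

View pics/s7.png

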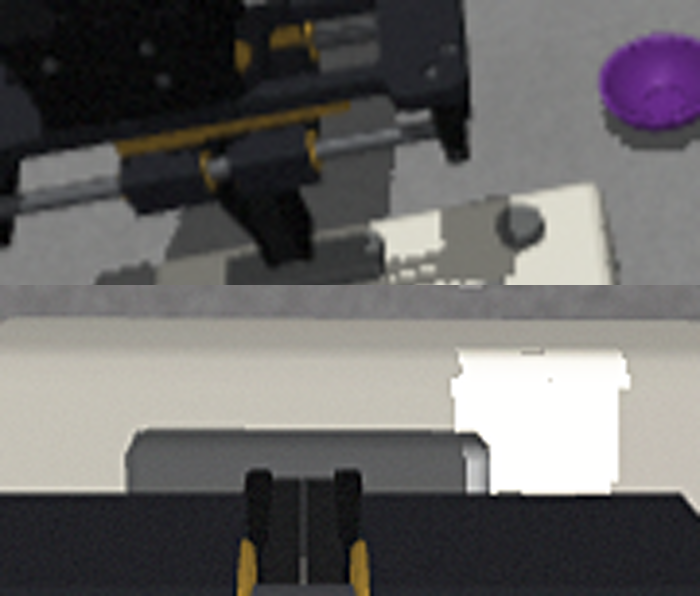

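The wrist view shows the key 361/3.89 = 93 px wide, so it lies about 17 mm above the nominal TCP, which matches the measured pose. The scene shows the real tips at about (292,258), right at the key top. Contact must be close.

Emit:
servo_tool(
  plan=[
    [0, [0, 0, 0.2], [0, 0, 0]],
    [0, [0, 0, 0], [0, 0, 0]],
    [0, [0, 0, 0], [0, 0, 0]],
  ],
)

```text
time_s: 18.63
tool_pos: [0.5134, -0.1824, 0.03]
tool_rot: [-179.9, 0.1, 174.8]
force: [-0.7, -0.3, 0.9]
grip_width: 0.0004
```

Emit:
servo_tool(
  plan=[
    [0, [0, 0, 0.2], [0, 0, 0]],
    [0, [0, 0, 0], [0, 0, 0]],
    [0, [0, 0, 0], [0, 0, 0]],
  ],
)

```text
time_s: 18.88
tool_pos: [0.5133, -0.1824, 0.0278]
tool_rot: [-179.9, 0.1, 174.8]
force: [0.1, -0.6, 0.2]
grip_width: 0.0004
```

Emit:
servo_tool(
  plan=[
    [0, [0, 0, 0.2], [0, 0, 0]],
    [0, [0, 0, 0], [0, 0, 0]],
    [0, [0, 0, 0], [0, 0, 0]],
  ],
)

```text
time_s: 19.13
tool_pos: [0.5134, -0.1824, 0.0256]
tool_rot: [-179.9, 0.1, 174.8]
force: [0.0, 0.3, 0.0]
grip_width: 0.0002
```

Emit:
servo_tool(
  plan=[
    [0, [0, 0, 0.2], [0, 0, 0]],
    [0, [0, 0, 0], [0, 0, 0]],
    [0, [0, 0, 0], [0, 0, 0]],
  ],
)

```text
time_s: 19.38
tool_pos: [0.5133, -0.1824, 0.0233]
tool_rot: [-179.9, 0.1, 174.8]
force: [-0.3, 0.6, -0.1]
grip_width: 0.0005
```

Still no contact. I'll go on downward in 2 mm steps, which also measures the true tip offset.

Emit:
servo_tool(
  plan=[
    [0, [0, 0, 0.2], [0, 0, 0]],
    [0, [0, 0, 0], [0, 0, 0]],
    [0, [0, 0, 0], [0, 0, 0]],
  ],
)

```text
time_s: 19.63
tool_pos: [0.5133, -0.1824, 0.0211]
tool_rot: [-179.9, 0.1, 174.8]
force: [0.5, -0.6, -0.2]
grip_width: 0.0001
```

Emit:
servo_tool(
  plan=[
    [0, [0, 0, 0.2], [0, 0, 0]],
    [0, [0, 0, 0], [0, 0, 0]],
    [0, [0, 0, 0], [0, 0, 0]],
  ],
)

```text
time_s: 19.88
tool_pos: [0.5134, -0.1824, 0.0195]
tool_rot: [-179.9, 0.1, 174.8]
force: [-0.7, 0.4, 2.4]
grip_width: 0.0003
```

```bash
python3 d.py && python3 - <<'E'
from h import *
c=cam("scene"); im=cv2.resize(c["image"][165:240,120:240],None,fx=6,fy=6,interpolation=cv2.INTER_CUBIC)
cv2.imwrite("pics/s8.png",im)
E
```

```text
t 19.8833 pos [ 0.5134 -0.1824  0.0195] rot [-1.7992e+02  1.0000e-01  1.7480e+02] F [-0.74  0.39  2.38] w 0.0003250696417874049 q [ -1.2  14.7  20.2 109.8  -6.   56.4 106.5]
```

View pics/s8.png

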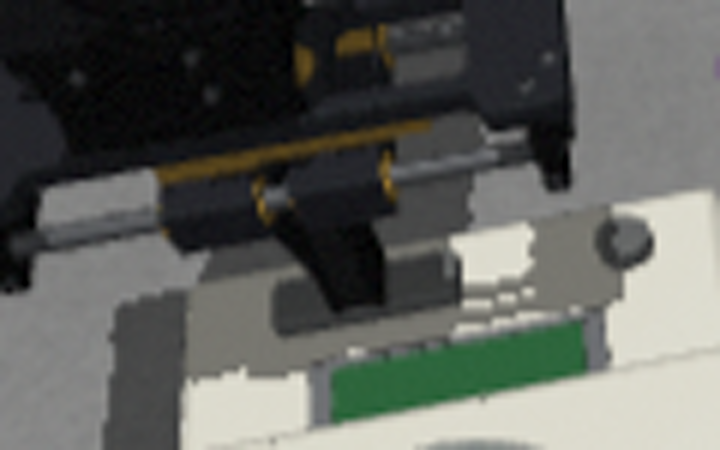

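The key takes force (2.4 N) only at TCP z ≈ 0.020, so the real fingertips are about 31 mm above the reported TCP. Measured from the real tips, the grasp point in both dwells was about 88 mm above its target, over the 80 mm limit. I'll repeat both dwells about 21 mm lower, which fits under either reading, and press afterwards.

Emit:
servo_tool(
  plan=[
    [0, [0, 0, -1], [0, 0, 0]],
    [0, [0, 0, -2], [0, 0, 0]],
    [0, [0, 0, -2.5], [0, 0, 0]],
    [0, [0, 0, -2.5], [0, 0, 0]],
    [0, [0, 0, -2], [0, 0, 0]],
    [0, [-0.5, 1.5, -0.5], [0, 0, 0]],
    [0, [-0.9, 2.5, 0], [0, 0, 0]],
    [0, [-0.9, 2.5, 0], [0, 0, 0]],
    [0, [-0.9, 2.5, 0], [0, 0, 0]],
    [0, [-0.9, 2.5, 0], [0, 0, 0]],
    [0, [-0.9, 2.5, 0], [0, 0, 0]],
    [0, [-0.9, 2.5, 0], [0, 0, 0]],
    [0, [-0.9, 2.5, 0], [0, 0, 0]],
    [0, [-0.9, 2.5, 0], [0, 0, 0]],
    [0, [-0.9, 2.5, 0], [0, 0, 0]],
    [0, [-0.9, 2.5, 0], [0, 0, 0]],
    [0, [-0.9, 2.5, 0], [0, 0, 0]],
    [0, [-0.9, 2.5, 0], [0, 0, 0]],
    [0, [-0.9, 1.5, 0], [0, 0, 0]],
    [0, [0, 0, 0], [0, 0, 0]],
  ],
)

```text
time_s: 21.6
tool_pos: [0.6745, 0.1454, 0.1432]
tool_rot: [-180.0, 0.8, 174.2]
force: [-0.8, 0.6, 0.3]
grip_width: 0.0006
```

```bash
python3 d.py 0.6725 0.1426 0.04
```

```text
t 21.6 pos [0.6745 0.1454 0.1432] rot [-179.98    0.83  174.19] F [-0.79  0.57  0.25] w 0.000627411949551488 q [-21.9  23.9   9.9  81.7  -3.8  74.   72.4]
tool cm [ 0.32 -0.29 10.32]
turn [-0.03  0.83 -0.51]
```

Emit:
servo_tool(
  plan=[
    [0, [0.2, -0.3, 1], [0, 0.8, -0.5]],
    [0, [0, 0, 1.8], [0, 0, 0]],
    [0, [0, 0, 1.8], [0, 0, 0]],
    [0, [0, 0, 1.8], [0, 0, 0]],
    [0, [0, 0, 1.8], [0, 0, 0]],
    [0, [0, 0, 1], [0, 0, 0]],
    [0, [0, 0, 0.5], [0, 0, 0]],
    [0, [0, 0, 0], [0, 0, 0]],
    [0, [0, 0, 0], [0, 0, 0]],
    [0, [0, 0, 0], [0, 0, 0]],
  ],
)

```text
time_s: 22.43
tool_pos: [0.6696, 0.1287, 0.0428]
tool_rot: [-179.6, -0.2, 174.3]
force: [-0.1, -0.1, -0.5]
grip_width: 0.0007
```

```bash
python3 d.py 0.6725 0.1426 0.04
```

```text
t 22.4333 pos [0.6696 0.1287 0.0428] rot [-179.57   -0.19  174.3 ] F [-0.07 -0.05 -0.5 ] w 0.0007031446089522646 q [-20.6  28.1   9.7  87.6  -4.6  64.9  74.3]
tool cm [-0.16  1.42  0.27]
turn [-0.43 -0.19 -0.4 ]
```

Emit:
servo_tool(
  plan=[
    [0, [-0.2, 0.7, 0.2], [-0.4, 0, -0.4]],
    [0, [0, 0.5, 0], [0, 0, 0]],
    [0, [0, 0, 0], [0, 0, 0]],
    [0, [0, 0, 0], [0, 0, 0]],
    [0, [0, 0, 0], [0, 0, 0]],
    [0, [0, 0, 0], [0, 0, 0]],
    [0, [0, 0, 0], [0, 0, 0]],
    [0, [0, 0, 0], [0, 0, 0]],
  ],
)

```text
time_s: 23.1
tool_pos: [0.676, 0.1435, 0.0454]
tool_rot: [179.8, 0.2, 174.8]
force: [0.2, 0.0, -0.1]
grip_width: 0.0004
```

Emit:
servo_tool(
  plan=[
    [0, [0, 0, 0], [0, 0, 0]],
    [0, [0, 0, 0], [0, 0, 0]],
    [0, [0, 0, 0], [0, 0, 0]],
    [0, [0, 0, 0], [0, 0, 0]],
    [0, [0, 0, 0], [0, 0, 0]],
    [0, [0, 0, 0], [0, 0, 0]],
    [0, [0, 0, 0], [0, 0, 0]],
    [0, [0, 0, 0], [0, 0, 0]],
    [0, [0, 0, 0], [0, 0, 0]],
    [0, [0, 0, 0], [0, 0, 0]],
    [0, [0, 0, 0], [0, 0, 0]],
    [0, [0, 0, 0], [0, 0, 0]],
    [0, [0, 0, 0], [0, 0, 0]],
    [0, [0, 0, 0], [0, 0, 0]],
    [0, [0, 0, 0], [0, 0, 0]],
    [0, [0, 0, 0], [0, 0, 0]],
    [0, [0, 0, 0], [0, 0, 0]],
    [0, [0, 0, 0], [0, 0, 0]],
    [0, [0, 0, 0], [0, 0, 0]],
    [0, [0, 0, 0], [0, 0, 0]],
  ],
)

```text
time_s: 24.77
tool_pos: [0.6758, 0.1429, 0.0452]
tool_rot: [179.8, 0.2, 174.8]
force: [0.5, 0.8, -0.7]
grip_width: 0.0005
```

Emit:
servo_tool(
  plan=[
    [0, [0, 0, 0], [0, 0, 0]],
    [0, [0, 0, 0], [0, 0, 0]],
    [0, [0, 0, 0], [0, 0, 0]],
    [0, [0, 0, 0], [0, 0, 0]],
    [0, [0, 0, 0], [0, 0, 0]],
    [0, [0, 0, 0], [0, 0, 0]],
    [0, [0, 0, 0], [0, 0, 0]],
    [0, [0, 0, 0], [0, 0, 0]],
    [0, [0, 0, 0], [0, 0, 0]],
    [0, [0, 0, 0], [0, 0, 0]],
  ],
)

```text
time_s: 25.6
tool_pos: [0.6758, 0.1429, 0.0451]
tool_rot: [179.8, 0.2, 174.8]
force: [0.6, 0.4, 0.2]
grip_width: 0.0002
```

```bash
python3 d.py 0.6683 -0.1676 0.15; python3 - <<'E'
from h import *
c=cam("scene"); im=cv2.resize(c["image"][150:290,250:450],None,fx=3.5,fy=3.5,interpolation=cv2.INTER_CUBIC)
print((proj(c,[[.6725,.1426,.024],[.6725,.1426,.0725]])-[250,150])*3.5)
cv2.imwrite("pics/s9.png",im)
E
```

```text
t 25.6 pos [0.6758 0.1429 0.0451] rot [179.84   0.18 174.8 ] F [0.61 0.44 0.22] w 0.00022315502734599068 q [-21.   28.6   9.3  86.6  -5.   64.9  74.1]
tool cm [ -2.1  -30.96 -10.57]
turn [0.16 0.18 0.1 ]
[[350.63880952 297.0415502 ]
 [355.95683159 250.32342935]]
```

View pics/s9.png

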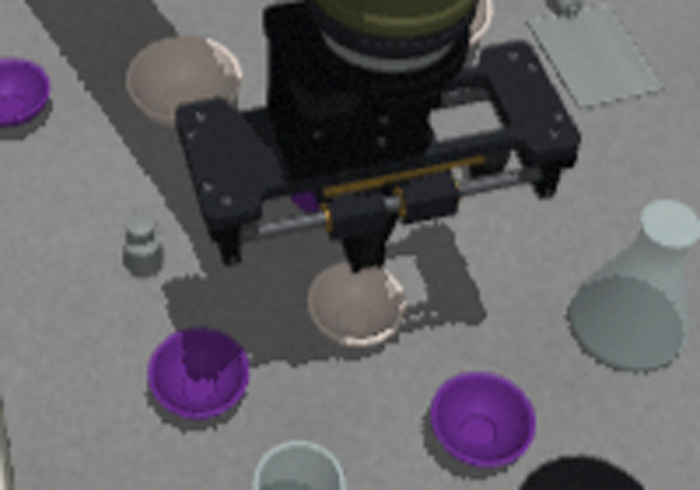

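This shows the tips at (367,262), about 4–5 cm above the small dish's mouth at (355,302), with nothing touched. The dwell held for 2.9 s. Next is the pan, lower than before.

Emit:
servo_tool(
  plan=[
    [0, [0, 0, -1], [0, 0, 0]],
    [0, [0, 0, -2], [0, 0, 0]],
    [0, [0, 0, -2.5], [0, 0, 0]],
    [0, [0, 0, -2.5], [0, 0, 0]],
    [0, [0, 0, -2], [0, 0, 0]],
    [0, [0, -1, -0.5], [0, 0, 0]],
    [0, [-0.2, -2.4, 0], [0, 0, 0]],
    [0, [-0.2, -2.4, 0], [0, 0, 0]],
    [0, [-0.2, -2.4, 0], [0, 0, 0]],
    [0, [-0.2, -2.4, 0], [0, 0, 0]],
    [0, [-0.2, -2.4, 0], [0, 0, 0]],
    [0, [-0.2, -2.4, 0], [0, 0, 0]],
    [0, [-0.2, -2.4, 0], [0, 0, 0]],
    [0, [-0.2, -2.4, 0], [0, 0, 0]],
    [0, [-0.2, -2.4, 0], [0, 0, 0]],
    [0, [-0.1, -2.4, 0], [0, 0, 0]],
    [0, [0, -2, 0], [0, 0, 0]],
    [0, [0, -1.5, 0], [0, 0, 0]],
    [0, [0, -0.7, 0], [0, 0, 0]],
    [0, [0, 0, 0], [0, 0, 0]],
  ],
)

```text
time_s: 27.32
tool_pos: [0.6602, -0.1746, 0.1542]
tool_rot: [-179.9, -0.1, 174.6]
force: [-1.3, 0.4, 0.8]
grip_width: 0.0004
```

```bash
python3 d.py 0.6683 -0.1676 0.095
```

```text
t 27.3167 pos [ 0.6602 -0.1746  0.1542] rot [-1.7992e+02 -1.1000e-01  1.7461e+02] F [-1.26  0.41  0.82] w 0.0004334359175210605 q [ 1.000e-01  2.380e+01  1.680e+01  8.130e+01 -6.800e+00  7.610e+01
  1.018e+02]
tool cm [-0.75  0.78  5.92]
turn [-0.08 -0.11 -0.09]
```

Emit:
servo_tool(
  plan=[
    [0, [-0.4, 0, 0.5], [0, 0, 0]],
    [0, [-0.2, 0, 1], [0, 0, 0]],
    [0, [0, 0, 1.2], [0, 0, 0]],
    [0, [0, 0, 1.2], [0, 0, 0]],
    [0, [0, 0, 1], [0, 0, 0]],
    [0, [0, 0, 0.6], [0, 0, 0]],
    [0, [0, 0, 0], [0, 0, 0]],
    [0, [0, 0, 0], [0, 0, 0]],
    [0, [0, 0, 0], [0, 0, 0]],
  ],
)

```text
time_s: 28.07
tool_pos: [0.6659, -0.1663, 0.0893]
tool_rot: [179.8, -0.5, 175.1]
force: [-0.6, 0.5, 1.1]
grip_width: 0.0004
```

```bash
python3 d.py 0.6683 -0.1676 0.095
```

```text
t 28.0667 pos [ 0.6659 -0.1663  0.0893] rot [179.8   -0.45 175.13] F [-0.56  0.49  1.05] w 0.0003720874083310462 q [ 1.000e-01  2.690e+01  1.600e+01  8.450e+01 -7.800e+00  7.010e+01
  1.023e+02]
tool cm [-0.25 -0.11 -0.57]
turn [ 0.2  -0.45  0.43]
```

Emit:
servo_tool(
  plan=[
    [0, [0, 0, 0], [0, 0, 0]],
    [0, [0, 0, 0], [0, 0, 0]],
    [0, [0, 0, 0], [0, 0, 0]],
    [0, [0, 0, 0], [0, 0, 0]],
    [0, [0, 0, 0], [0, 0, 0]],
    [0, [0, 0, 0], [0, 0, 0]],
    [0, [0, 0, 0], [0, 0, 0]],
    [0, [0, 0, 0], [0, 0, 0]],
    [0, [0, 0, 0], [0, 0, 0]],
    [0, [0, 0, 0], [0, 0, 0]],
    [0, [0, 0, 0], [0, 0, 0]],
    [0, [0, 0, 0], [0, 0, 0]],
    [0, [0, 0, 0], [0, 0, 0]],
    [0, [0, 0, 0], [0, 0, 0]],
    [0, [0, 0, 0], [0, 0, 0]],
    [0, [0, 0, 0], [0, 0, 0]],
    [0, [0, 0, 0], [0, 0, 0]],
    [0, [0, 0, 0], [0, 0, 0]],
    [0, [0, 0, 0], [0, 0, 0]],
    [0, [0, 0, 0], [0, 0, 0]],
  ],
)

```text
time_s: 29.73
tool_pos: [0.6677, -0.1672, 0.0926]
tool_rot: [179.8, -0.1, 175.1]
force: [1.2, -0.5, 0.2]
grip_width: 0.0002
```

Emit:
servo_tool(
  plan=[
    [0, [0, 0, 0], [0, 0, 0]],
    [0, [0, 0, 0], [0, 0, 0]],
    [0, [0, 0, 0], [0, 0, 0]],
    [0, [0, 0, 0], [0, 0, 0]],
    [0, [0, 0, 0], [0, 0, 0]],
    [0, [0, 0, 0], [0, 0, 0]],
    [0, [0, 0, 0], [0, 0, 0]],
    [0, [0, 0, 0], [0, 0, 0]],
    [0, [0, 0, 0], [0, 0, 0]],
    [0, [0, 0, 0], [0, 0, 0]],
    [0, [0, 0, 0], [0, 0, 0]],
    [0, [0, 0, 0], [0, 0, 0]],
  ],
)

```text
time_s: 30.73
tool_pos: [0.6677, -0.1672, 0.0926]
tool_rot: [179.8, -0.1, 175.1]
force: [-0.4, -0.2, -0.0]
grip_width: 0.0006
```

```bash
python3 d.py 0.5125 -0.1829 0.095
```

```text
t 30.7333 pos [ 0.6677 -0.1672  0.0926] rot [ 1.7984e+02 -1.5000e-01  1.7510e+02] F [-0.45 -0.15 -0.02] w 0.0005823621187940204 q [ 1.000e-01  2.680e+01  1.610e+01  8.430e+01 -7.800e+00  7.020e+01
  1.023e+02]
tool cm [15.33 -2.89 -0.21]
turn [ 0.16 -0.15  0.4 ]
```

Both dwells are done. Now the bar key.

Emit:
servo_tool(
  plan=[
    [0, [1, -0.2, -0.3], [0, 0, 0.4]],
    [0, [1.5, -0.3, -0.2], [0, 0, 0]],
    [0, [1.5, -0.3, 0], [0, 0, 0]],
    [0, [1.5, -0.3, 0], [0, 0, 0]],
    [0, [1.5, -0.3, 0], [0, 0, 0]],
    [0, [1.5, -0.3, 0], [0, 0, 0]],
    [0, [1.5, -0.3, 0], [0, 0, 0]],
    [0, [1.5, -0.3, 0], [0, 0, 0]],
    [0, [1.5, -0.3, 0], [0, 0, 0]],
    [0, [1.3, -0.2, 0], [0, 0, 0]],
    [0, [0.5, 0, 0], [0, 0, 0]],
    [0, [0, 0, 0], [0, 0, 0]],
    [0, [0, 0, 0], [0, 0, 0]],
    [0, [0, 0, 0], [0, 0, 0]],
  ],
)

```text
time_s: 31.9
tool_pos: [0.5037, -0.1827, 0.1004]
tool_rot: [179.8, -0.1, 174.4]
force: [-0.3, 1.3, 0.1]
grip_width: 0.0003
```

```bash
python3 d.py 0.5128 -0.1829 0.03
```

```text
t 31.9 pos [ 0.5037 -0.1827  0.1004] rot [ 1.7976e+02 -6.0000e-02  1.7436e+02] F [-0.29  1.35  0.08] w 0.00026001056969831616 q [  0.7   8.3  18.1 106.5  -3.1  65.7 104.2]
tool cm [-0.91  0.04  7.04]
turn [ 0.24 -0.06 -0.34]
```

Emit:
servo_tool(
  plan=[
    [0, [-0.5, 0, 0.5], [0.2, 0, -0.3]],
    [0, [-0.3, 0, 1], [0, 0, 0]],
    [0, [0, 0, 1.2], [0, 0, 0]],
    [0, [0, 0, 1.2], [0, 0, 0]],
    [0, [0, 0, 1.2], [0, 0, 0]],
    [0, [0, 0, 0.8], [0, 0, 0]],
    [0, [0, 0, 0.4], [0, 0, 0]],
    [0, [0, 0, 0], [0, 0, 0]],
    [0, [0, 0, 0], [0, 0, 0]],
    [0, [0, 0, 0], [0, 0, 0]],
  ],
)

```text
time_s: 32.73
tool_pos: [0.518, -0.1818, 0.029]
tool_rot: [-179.9, -0.1, 175.0]
force: [0.1, -0.1, -0.2]
grip_width: 0.0005
```

```bash
python3 d.py 0.5128 -0.1829 0.02
```

```text
t 32.7333 pos [ 0.518  -0.1818  0.029 ] rot [-1.7993e+02 -1.2000e-01  1.7501e+02] F [ 0.14 -0.12 -0.2 ] w 0.0005004193132698062 q [  1.   14.4  17.5 108.6  -5.   57.8 105.6]
tool cm [ 0.5  -0.16  0.9 ]
turn [-0.07 -0.12  0.31]
```

Emit:
servo_tool(
  plan=[
    [0, [0.5, -0.1, 0], [0, 0, 0.3]],
    [0, [0, 0, 0], [0, 0, 0]],
    [0, [0, 0, 0.3], [0, 0, 0]],
    [0, [0, 0, 0.3], [0, 0, 0]],
    [0, [0, 0, 0.3], [0, 0, 0]],
    [0, [0, 0, 0], [0, 0, 0]],
    [0, [0, 0, 0], [0, 0, 0]],
  ],
)

```text
time_s: 33.32
tool_pos: [0.5143, -0.1832, 0.0218]
tool_rot: [-179.9, 0.2, 174.7]
force: [-0.3, -1.1, 0.7]
grip_width: 0.0006
```

Emit:
servo_tool(
  plan=[
    [0, [0, 0, 0.3], [0, 0, 0]],
    [0, [0, 0, 0], [0, 0, 0]],
    [0, [0, 0, 0], [0, 0, 0]],
  ],
)

```text
time_s: 33.57
tool_pos: [0.5146, -0.1832, 0.0191]
tool_rot: [-179.9, 0.2, 174.7]
force: [-0.5, -0.1, 3.2]
grip_width: 0.0004
```

Emit:
servo_tool(
  plan=[
    [0, [0, 0, 0.3], [0, 0, 0]],
    [0, [0, 0, 0.3], [0, 0, 0]],
    [0, [0, 0, 0.1], [0, 0, 0]],
  ],
)

```text
time_s: 33.82
tool_pos: [0.5147, -0.1832, 0.0158]
tool_rot: [-180.0, 0.2, 174.7]
force: [-4.6, -0.3, 8.2]
grip_width: 0.0004
```

8.2 N at z = 0.0158 is more than the 5 N the spring needs at full travel, so the key is at its stop. I'll hold it briefly.

Emit:
servo_tool(
  plan=[
    [0, [0, 0, 0.3], [0, 0, 0]],
    [0, [0, 0, 0.3], [0, 0, 0]],
    [0, [0, 0, 0.3], [0, 0, 0]],
    [0, [0, 0, 0.3], [0, 0, 0]],
  ],
)

```text
time_s: 34.15
tool_pos: [0.5148, -0.1831, 0.0155]
tool_rot: [179.7, 0.1, 174.6]
force: [-9.0, 3.1, 22.7]
grip_width: 0.0003
```

Emit:
servo_tool(
  plan=[
    [0, [0, 0, -0.5], [0, 0, 0]],
    [0, [0, 0, -1], [0, 0, 0]],
    [0, [0, 0, -1.5], [0, 0, 0]],
    [0, [0, 0, -2], [0, 0, 0]],
    [0, [0, 0, -2], [0, 0, 0]],
    [0, [0, 0, -2], [0, 0, 0]],
    [0, [0, 0, -1], [0, 0, 0]],
    [0, [0, 0, 0], [0, 0, 0]],
    [0, [0, 0, 0], [0, 0, 0]],
    [0, [0, 0, 0], [0, 0, 0]],
    [0, [0, 0, 0], [0, 0, 0]],
    [0, [0, 0, 0], [0, 0, 0]],
  ],
)

```text
time_s: 35.15
tool_pos: [0.5131, -0.1831, 0.1169]
tool_rot: [179.7, -0.1, 174.6]
force: [-0.1, -0.7, -0.1]
grip_width: 0.0005
```

```bash
python3 d.py && python3 - <<'E'
from h import *
c=cam("scene"); cv2.imwrite("pics/s10.png",cv2.resize(c["image"][120:340,100:460],None,fx=2.2,fy=2.2,interpolation=cv2.INTER_CUBIC))
E
```

```text
t 35.15 pos [ 0.5131 -0.1831  0.1169] rot [ 1.7975e+02 -1.1000e-01  1.7461e+02] F [-0.1  -0.68 -0.12] w 0.0004892127975659502 q [  0.6   8.6  18.  104.2  -3.1  67.8 104.2]
```

View pics/s10.png

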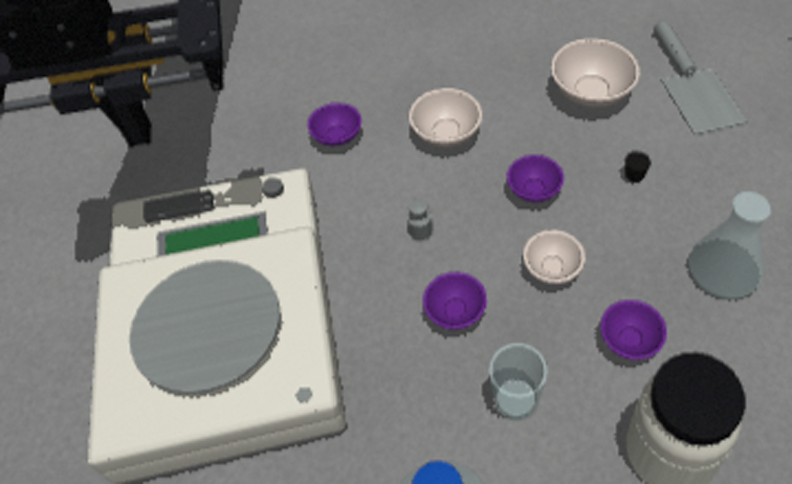

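The final picture shows the fingers clear above the bar key at (180,207). The dishes at (553,258), (446,120) and (594,78), and all the bystanders, are where they began. Handing in.

```bash
python3 -c "
from cell import env; print(env.sign_off())"
```

```text
the job is handed in; nothing more can be done
None
```

I pointed at the smallest white dish, then at the middle of the balance's pan, pressed the bar key to its stop and let it up, and handed in at about 35 s. No verdict was reported.

- **Tip height disagreement:** the real fingertips were about 31 mm above the reported TCP. The key resisted only at TCP z ≈ 0.020, although its top is at 0.052. Measured from the real tips, my first two dwells were too high (grasp point about 88 mm above each target, limit 80).
- **Repeated dwells:** I did both again lower, in order and before the full press. The dish was held for 2.9 s and the pan for 2.7 s, each within about 4 mm of the middle. Whichever way the tip offset is read, the grasp point was 40–72 mm above the dish rim and 30–62 mm above the pan.
- **Early touch on the key:** the first probe touched the bar key lightly, with 2.4 N and at most 1–2 mm of travel. It was not a full press.
- **Press:** the force reached 22.7 N against 5 N for full travel, after about 5 mm of movement, then fell to about 0 once released.
- **Last check:** the final picture showed the dishes and bystanders unmoved and the gripper clear. The round key was never approached. I could not read the key positions directly, so that both keys are up is judged from the picture and the zero force.

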